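# Put the sharpening stone away in the tool cupboard

## Task

Swing the door of the little tool cupboard wide open by its handle, about square to the front or further, then slide the sharpening stone end first into the cupboard until the whole of it is well inside, a finger's breadth behind the front edge, flat on the bench with the stone face up and pointing straight in. Leave the door standing wide open, and do not disturb the pot, the mallet or the gouge.

Things in the scene. Friction and masses are not known exactly. Their poses are not given: they have to be found in the camera images.
- cupboard: Wooden cupboard fixed on the bench, 230 wide (y) x 200 deep (x) x 200 mm high, slatted top and back; the bench (z = 0) is its floor. Origin: centre of its underside; x points inwards, y left, z up. Front edge: plane x = -100 mm. Walls 15 mm thick: the opening is 200 mm wide (y -100 to 100) and 188 mm high; top slats begin at x = -65, back slats at x = +90 mm.
- door (a joint): Door angle, rad: 0 shut, 1.57 square to the front, stop at 1.75; may start slightly ajar, stays where left. Door 226 wide x 190 high x 15 mm thick, laid over the front, lower edge 5 mm above the bench, hinged on its +y edge; opens towards the robot, clockwise seen from above.
- door_handle (a point): Middle of the bar of the door's dark steel D-pull: a level round bar 12 mm thick, 110 mm long across the door, 163 mm above the bench, 37 mm below the cupboard's top, 45 mm out from the door's face (39 mm free behind it), a 12 mm leg at each end; 150 mm from the hinge axis along the door. Axes turn with the door: -x out of its outer face, y towards the hinge, z up.
- door_hinge (a point): Point on the door's upright hinge axis (in the middle of the door's thickness), 100 mm above the bench. The axes turn with the door, as for the handle.
- stone: Sharpening stone on its pale wooden base, a loose rectangular block 150 long (its x) x 56 wide (its y) x 44 mm high, about 0.6 kg: wooden base 24 mm, grey stone 20 mm on top. Both ends are alike. Origin: centre of its underside; z up.
- pot: Bystander: dark round metal pot, 84 mm across, 68 mm high, loose. Origin: centre of its underside.
- mallet: Bystander: wooden carver's mallet lying on the bench, loose, about 260 mm long along its x, head 72 mm across towards +x. Origin: under it, near the joint of handle and head.
- gouge: Bystander: carving gouge lying on the bench, loose, about 210 mm long along its x, wooden handle 30 mm across towards -x. Origin: under it, where the blade leaves the handle.
Mind the look-alikes: they are no part of the job. Leave any orange look-alike of the stone alone.

How it is judged:
On the way:
1. the door has been swung wide open (at least 1.35 rad) (value of joint door above 1.35 rad), for 0.2 s.
At the end, for the whole second after the job is handed in: The door stands open by at least 1.35 rad and is still; the stone lies flat (within 0.1 rad) face up on the bench inside the cupboard, its centre at least 80 mm behind the front edge (its near end at least about 5 mm inside), pointing straight in within 0.25 rad, at rest (value of joint door above 1.35 rad and velocity of joint door between -0.05 and 0.05 rad/s and x of stone in the frame of cupboard between -0.02 and 0.04 m and y of stone in the frame of cupboard between -0.09 and 0.09 m and angle between the x axis of stone and the x axis of cupboard, either way round below 0.25 rad and angle between stone's own z axis and vertical below 0.1 rad and height (world z) of stone below 0.006 m and linear speed of stone below 0.02 m/s); the robot touches nothing.
It fails at once if the pot is disturbed (moved more than 30 mm) (distance of pot from where it was at the start of the episode above 0.03 m).
It fails at once if the mallet is disturbed (moved more than 30 mm) (distance of mallet from where it was at the start of the episode above 0.03 m).
It fails at once if the gouge is disturbed (moved more than 30 mm) (distance of gouge from where it was at the start of the episode above 0.03 m).
It also fails if it takes over 67 s, if anything falls off the work surface, if the arm or the gripper's body presses on something with over 40 N, if the wrist force passes 120 N, or if a joint passes its speed limit or range.

## Robot

A 7-joint arm with a two-finger parallel gripper is mounted at the origin on the work surface. World frame = base frame: x ahead of the robot, y to its left, z up, the work surface at z = 0. Lengths are in m, angles in rad, forces in N, time in s.
With the tool pointing down it reaches from about 0.4 to 0.85 m from the base axis. Payload 6.9 kg.
Tool frame: the origin (TCP) lies midway between the tips of the shut fingers; the grasp point (between the pads) lies behind it (ctrl.pinch_z is the z of the grasp point in the tool frame, in m); z points along the fingers, y is the line along which they close (so a half turn about z gives the same grasp; the last joint's range is limited). The gripper opens to 85 mm and grips with 20 to 120 N. Pads are 22 mm wide; open, the fingers measure 114 mm over their backs; the gripper's body (76 mm by 85 mm) begins 54 mm behind the grasp point. The pads swing forward as they close: fully open they stand 13 mm farther back than shut.
Start: joints at [-1.022, 0.507, -0.238, 1.5, 0.126, 1.149, -0.155], TCP at [0.268, 0.564, 0.231] pointing down, gripper open.
Joint ranges: [-3.08, 3.08], [-0.24, 2.05], [-1.43, 1.35], [0, 2.5], [-1.52, 4.66], [0.17, 1.96], [-2.89, 2.89]. Speed limits (rad/s): [2.39, 2.39, 3.14, 3.14, 3.14, 3.14, 3.14].

## Interface

Orientations are given as a unit quaternion [w, x, y, z].
In Python, from station import ctrl, get_state, vision, ticket, models gives the robot as it stands. Calls block until the motion is done:
- ctrl.movep(position, orientation): joint-space move of the TCP to a pose.
- ctrl.movel(position, frame=None, max_speed=0.15): straight line of the TCP; frame=None keeps the orientation; max_speed is the mean speed in m/s.
- ctrl.set_joints(angles): joint-space move.
- ctrl.ungrasp() and ctrl.close_gripper(force=None): open the fingers fully, or close them until they stop; force is the grip in N (None keeps the last).
- ctrl.pause(seconds).
- ctrl.ik(position, orientation): joint angles nearest the present ones, or None.
- get_state(): the state.
- vision.grab_frame(name): name is "scene" or "side" or "wrist"; returns (picture, depth): 384x512x3 uint8, blue, green, red; 384x512 float32, m along the optical axis (not along the pixel's ray), 0 where there is no reading.
- vision.camera_info(name): a dict with "mtx" (3x3 intrinsics, pixels), "R" (3x3) and "t" (3): a world point X has camera coordinates R X + t; the wrist camera has in their place "hand_eye" (4x4, takes a point from camera to tool coordinates, whose origin is the TCP and whose axes are the flange's). Camera axes: x right, y down, z forward; pixel columns grow to the right and rows downward; lengths in m; the calibration is good to about 2 mm. A picture is of the moment at which its call begins: read the wrist's pose just before it. camera_info takes no time and is no camera call.
A pose or a line that the arm cannot do raises ctrl.Unreachable and nothing moves.
- ticket.close_job(): hands the job in; it is judged then, once.
Trained networks look in the newest picture that a camera, given by its name, has taken for a name from the list of things; names that differ only in an ending like _2 or _b are one class to them, and where a whole thing is asked for, a point or a joint stands for the part that bears it (a point fixed in the world has none). Each returns a list of dicts, best first, with "p" (0 to 1); they miss things now and then, are a little off and sometimes report something else, mostly with a low value. They report only what shows in the picture. A call takes as long as a camera call. They do not tell look-alikes from the thing itself.
- models.recognise(camera, target): "point" ([column, row] in pixels, amid what is visible of it).
- models.masks_of(camera, target): "mask" (384x512 bool, what is visible of it) and "point" ([column, row] in pixels, amid what is visible of it).
The state is a dict: "time": time; "qpos": joint angles; "qd": joint speeds; "tau": joint torques, N m; "tcp_pos": TCP position; "eef_rot": TCP orientation; "contact_force": force on the tool from outside, world axes, zero at the start; "wrist_torque": the same for the moment, N m; "width": finger opening in m; "gripper_force": force on a finger pad.
Only numpy, scipy, OpenCV 4.12 (cv2) and the standard library are available. Lean on these libraries where they do the work, as an engineer would, in place of code of your own. Each camera call takes 0.05 s, during which the arm holds its last target. There are 200 camera calls.

## Working session

There is one attempt and no reset: what is moved stays moved. The work goes in short steps, each a Python script; the robot and the scene stay as the last script left them, time stands still between calls to the robot, and variables do not carry over. Pictures are saved under pics/ and viewed, at most 10 in all, crops included, and the job is handed in when it is done.

```bash
ls; mkdir -p pics; python3 - <<'E'
from station import ctrl,get_state,vision
import cv2,numpy as np
s=get_state();print(s);print(ctrl.pinch_z)
a=[]
for n in("scene","side"):
    p,d=vision.grab_frame(n);c=vision.camera_info(n);print(n,c)
    cv2.imwrite(f"pics/{n}0.png",p);np.save(f"pics/{n}_d.npy",d)
print(vision.camera_info("wrist"))
E
```

```text
pics
{'time': 0.0, 'qpos': array([-1.02152543,  0.50833232, -0.23750447,  1.50109668,  0.1256938 ,
        1.1488928 , -0.15478799]), 'qd': array([ 0.0004328 , -0.00134674, -0.0022434 ,  0.00068636,  0.00083824,
       -0.00031058, -0.00125031]), 'tau': array([-2.56395215e-04, -6.20594501e+01, -2.18661569e+00, -2.49655509e+01,
        1.28056988e-02,  1.20314772e-02, -3.83215337e-06]), 'tcp_pos': array([0.26821371, 0.56398927, 0.23044486]), 'eef_rot': array([-1.75208024e-04,  2.20066782e-01,  9.75484420e-01, -8.53257397e-04]), 'contact_force': array([ 0.04433833, -0.46284932, -0.5040446 ]), 'wrist_torque': array([-0.01716856,  0.0216398 ,  0.02431909]), 'gripper_force': 0.0, 'width': 0.08503336144561734}
-0.0187
scene {'mtx': array([[357.92673653,   0.        , 262.48470752],
       [  0.        , 357.92673653, 190.01900138],
       [  0.        ,   0.        ,   1.        ]]), 'R': array([[-0.47799432,  0.87831205,  0.00945377],
       [ 0.60540815,  0.33723464, -0.7209395 ],
       [-0.63639799, -0.3388816 , -0.69293352]]), 't': array([ 0.23064996, -0.2517031 ,  1.45505177])}
side 
[... 183 characters left out ...]
2206, -0.0955621 , -0.00167301],
       [-0.06343398, -0.64746398, -0.75945146],
       [ 0.07149156,  0.75608087, -0.65056182]]), 't': array([-0.54176671,  0.11325152,  1.50696318])}
{'mtx': array([[346.20910283,   0.        , 258.41352399],
       [  0.        , 346.20910283, 191.94668106],
       [  0.        ,   0.        ,   1.        ]]), 'hand_eye': array([[ 6.56115164e-06, -9.64553465e-01, -2.63887500e-01,
         6.68115459e-02],
       [ 9.99999702e-01,  2.09963400e-04, -7.42588319e-04,
         9.11013904e-05],
       [ 7.71672853e-04, -2.63887417e-01,  9.64553179e-01,
        -1.42155087e-01],
       [ 0.00000000e+00,  0.00000000e+00,  0.00000000e+00,
         1.00000000e+00]])}
```

```bash
cat > h.py <<'E'
from station import ctrl,get_state,vision,ticket,models
import cv2,numpy as np
from scipy.spatial.transform import Rotation as Ro
def rot(q): return Ro.from_quat(np.roll(q,-1)).as_matrix()
def quat(M): return np.roll(Ro.from_matrix(M).as_quat(),1)
def cloud(n,d,m=None):
    c=vision.camera_info(n);K=c["mtx"]
    m=(d>0) if m is None else m&(d>0)
    v,u=np.nonzero(m);z=d[v,u]
    P=np.c_[(u-K[0,2])/K[0,0]*z,(v-K[1,2])/K[1,1]*z,z]
    return (P-c["t"])@c["R"]
E
python3 - <<'E'
from h import *
for n in("scene","side"):
    p,d=vision.grab_frame(n)
    for t in("stone","door_handle","door","cupboard","pot","mallet","gouge"):
        for r in models.masks_of(n,t):
            P=cloud(n,d,r["mask"])
            if len(P)==0: continue
            print(n,t,round(r["p"],2),np.round(r["point"]),len(P),"med",np.median(P,0).round(3),"lo",np.percentile(P,2,0).round(3),"hi",np.percentile(P,98,0).round(3))
            if t in("stone",) :
                T=P[P[:,2]>0.034]
                if len(T)>20:
                    (c,w,a)=cv2.minAreaRect(T[:,:2].astype(np.float32)*1000);print("  top",c,w,a,np.median(T[:,2]))
E
```

```text
scene stone 0.97 [195. 166.] 539 med [ 0.476 -0.26   0.041] lo [ 0.406 -0.308  0.004] hi [ 0.546 -0.223  0.045]
  top (472.40380859375, -266.1597900390625) (145.51129150390625, 56.21488571166992) 25.912803649902344 0.041563479007118875
scene stone 0.89 [154. 156.] 781 med [ 0.483 -0.438  0.038] lo [ 0.397 -0.483 -0.002] hi [ 0.542 -0.421  0.044]
  top (466.1553955078125, -454.0570068359375) (147.36422729492188, 59.19495391845703) 5.532463550567627 0.04113158548383388
scene stone 0.58 [234. 141.] 534 med [ 0.31  -0.226  0.04 ] lo [ 0.233 -0.301 -0.001] hi [ 0.351 -0.177  0.044]
  top (283.1437072753906, -245.2930145263672) (146.08843994140625, 55.198246002197266) 44.340457916259766 0.041118810251434365
scene door_handle 0.77 [229. 200.] 2334 med [ 0.654 -0.014  0.162] lo [ 0.469 -0.111 -0.001] hi [0.692 0.116 0.195]
scene door 0.59 [196. 168.] 520 med [ 0.476 -0.26   0.041] lo [ 0.406 -0.311  0.008] hi [ 0.545 -0.224  0.045]
scene door 0.56 [229. 201.] 2385 med [ 0.654 -0.016  0.162] lo [ 0.466 -0.113 -0.002] hi [0.702 0.116 0.195]
scene cupboard 0.89 [212. 240.] 11571 med [0.791 0.02
[... 1278 characters left out ...]
945312) 83.10558319091797 0.15635056298608768
side door_handle 0.77 [289. 197.] 1488 med [ 0.639 -0.042  0.144] lo [ 0.592 -0.118  0.001] hi [0.659 0.11  0.196]
side door 0.68 [288. 200.] 1422 med [ 0.639 -0.043  0.147] lo [ 0.593 -0.118  0.006] hi [0.66  0.104 0.196]
side cupboard 0.66 [324. 190.] 7996 med [ 0.745 -0.077  0.144] lo [ 0.621 -0.116  0.   ] hi [0.867 0.127 0.201]
side pot 0.91 [332. 314.] 983 med [ 0.685 -0.412  0.063] lo [ 0.652 -0.434  0.006] hi [ 0.725 -0.365  0.07 ]
side mallet 0.74 [205. 141.] 854 med [0.382 0.429 0.046] lo [ 0.217  0.408 -0.001] hi [0.461 0.459 0.072]
side gouge 0.64 [267. 139.] 269 med [0.617 0.437 0.018] lo [ 0.552  0.419 -0.004] hi [0.745 0.5   0.029]
```

View pics/scene0.png

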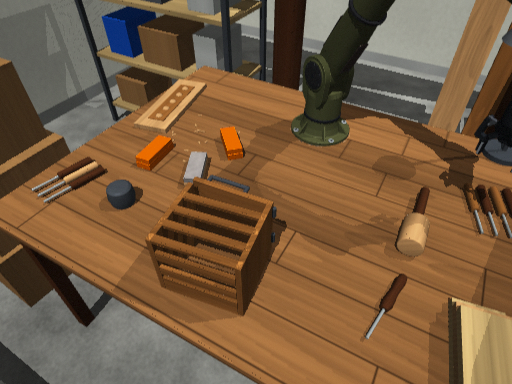

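View pics/side0.png

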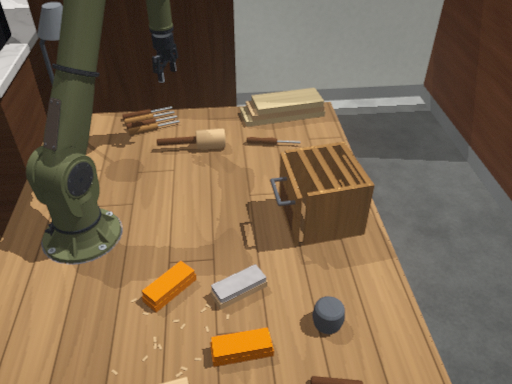

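The grey stone is at scene (195,166) / side (237,284), and the two orange blocks are the look-alikes. The handle bar shows at side (280,190), in front of a nearly shut door. Next I measure the cupboard, door and handle poses.

```bash
python3 - <<'E'
from h import *
for n in("scene","side"):
    d=np.load(f"pics/{n}_d.npy");P=cloud(n,d)
    B=P[(P[:,0]>.5)&(P[:,0]<.95)&(abs(P[:,1])<.2)]
    T=B[(B[:,2]>.192)&(B[:,2]<.208)]
    r=cv2.minAreaRect(T[:,:2].astype(np.float32)*1000);print(n,"top",r,len(T),np.median(T[:,2]))
    H=B[(B[:,2]>.13)&(B[:,2]<.185)&(B[:,0]<.64)]
    if len(H)>10:
        print(" handle n",len(H),"lo",H.min(0).round(3),"hi",H.max(0).round(3));
    for lo in np.arange(-.13,.14,.03):
        h=B[(B[:,1]>lo)&(B[:,1]<lo+.03)&(B[:,2]>.1)&(B[:,2]<.19)]
        t=T[(T[:,1]>lo)&(T[:,1]<lo+.03)]
        b=h[h[:,0]<.615]
        print("  y",round(lo,3),"minx",h[:,0].min().round(3) if len(h) else None,"top x",(t[:,0].min().round(3),t[:,0].max().round(3)) if len(t) else None, "bar",len(b),b.mean(0).round(3) if len(b) else "")
E
python3 - <<'E'
import cv2
a=cv2.imread("pics/scene0.png")[160:320,130:300];b=cv2.imread("pics/side0.png")[130:250,230:390]
cv2.imwrite("pics/crop1.png",cv2.hconcat([cv2.resize(a,(400,400),interpolation=3),cv2.resize(b,(400,400),interpolation=3)]))
E
```

```text
scene top ((747.7279052734375, 12.371932983398438), (229.74644470214844, 230.89088439941406), 8.429312705993652) 4025 0.1977809231688844
 handle n 216 lo [ 0.589 -0.101  0.131] hi [0.64  0.119 0.182]
  y -0.13 minx 0.6 top x (np.float64(0.65), np.float64(0.76)) bar 2 [ 0.607 -0.101  0.165]
  y -0.1 minx 0.599 top x (np.float64(0.646), np.float64(0.877)) bar 46 [ 0.605 -0.085  0.164]
  y -0.07 minx 0.594 top x (np.float64(0.645), np.float64(0.875)) bar 42 [ 0.602 -0.055  0.165]
  y -0.04 minx 0.592 top x (np.float64(0.643), np.float64(0.87)) bar 46 [ 0.599 -0.025  0.164]
  y -0.01 minx 0.589 top x (np.float64(0.64), np.float64(0.865)) bar 55 [0.6   0.007 0.165]
  y 0.02 minx 0.639 top x (np.float64(0.638), np.float64(0.861)) bar 0 
  y 0.05 minx 0.647 top x (np.float64(0.637), np.float64(0.856)) bar 0 
  y 0.08 minx 0.633 top x (np.float64(0.634), np.float64(0.852)) bar 0 
  y 0.11 minx 0.633 top x (np.float64(0.64), np.float64(0.848)) bar 0 
  y 0.14 minx 0.823 top x (np.float64(0.824), np.float64(0.844)) bar 0 
side top ((744.130859375, 11.478073120117188), (230.71969604492188, 238.
[... 254 characters left out ...]
t64(0.643), np.float64(0.874)) bar 35 [ 0.599 -0.086  0.166]
  y -0.07 minx 0.589 top x (np.float64(0.641), np.float64(0.87)) bar 27 [ 0.594 -0.055  0.167]
  y -0.04 minx 0.587 top x (np.float64(0.637), np.float64(0.865)) bar 27 [ 0.592 -0.023  0.167]
  y -0.01 minx 0.585 top x (np.float64(0.635), np.float64(0.858)) bar 43 [0.599 0.006 0.166]
  y 0.02 minx 0.63 top x (np.float64(0.634), np.float64(0.856)) bar 0 
  y 0.05 minx 0.628 top x (np.float64(0.631), np.float64(0.852)) bar 0 
  y 0.08 minx 0.628 top x (np.float64(0.629), np.float64(0.847)) bar 0 
  y 0.11 minx 0.689 top x (np.float64(0.64), np.float64(0.845)) bar 0 
  y 0.14 minx None top x (np.float64(0.826), np.float64(0.835)) bar 0
```

View pics/crop1.png

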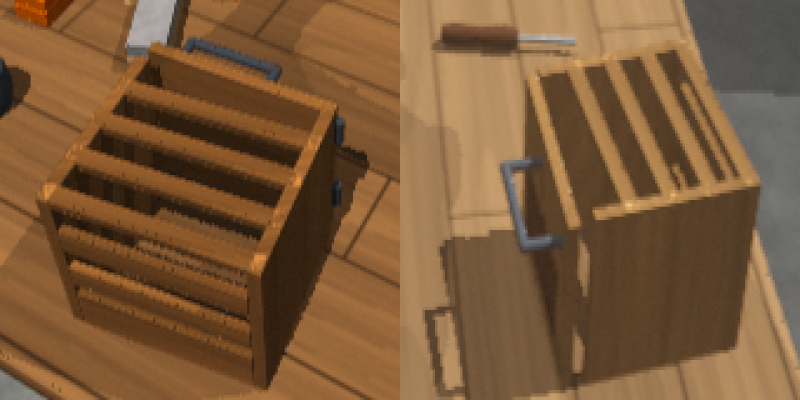

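Rough fit: cupboard centre (0.763, 0.014), yaw 0.143, door ajar by about 0.05 rad. The predicted handle position (0.601, -0.043) agrees with the measured bar. I'll hook the bar with one open finger and check IK along the arc and for the stone moves.

```bash
cat >> h.py <<'E'
def wcloud():
    s=get_state();p,d=vision.grab_frame("wrist");c=vision.camera_info("wrist");K=c["mtx"]
    v,u=np.nonzero(d>0);z=d[v,u]
    P=np.c_[(u-K[0,2])/K[0,0]*z,(v-K[1,2])/K[1,1]*z,z,np.ones(len(z))]
    M=np.eye(4);M[:3,:3]=rot(s["eef_rot"]);M[:3,3]=s["tcp_pos"]
    return p,d,(P@(M@c["hand_eye"]).T)[:,:3]
E
python3 - <<'E'
from h import *
p,q=hook(.05,.27);ctrl.movep(p,q);s=get_state();print(s["time"],s["tcp_pos"])
im,d,P=wcloud();cv2.imwrite("pics/w1.png",im)
H=P[(P[:,2]>.150)&(P[:,2]<.180)&(P[:,0]<.617)&(P[:,0]>.55)&(abs(P[:,1])<.15)]
print(len(H),H.min(0),H.max(0))
H=H[H[:,2]>.16]
for y in np.arange(-.12,.03,.015):
    h=H[(H[:,1]>y)&(H[:,1]<y+.015)]
    if len(h):print(round(y,3),len(h),h.min(0).round(4),h.max(0).round(4))
E
```

```text
3.3333 [ 0.57445144 -0.04443307  0.26980431]
3165 [ 0.58763556 -0.10317871  0.16115517] [0.61699436 0.01875216 0.1706065 ]
-0.105 399 [ 0.5956 -0.1032  0.1612] [ 0.617  -0.0901  0.1701]
-0.09 280 [ 0.5946 -0.0898  0.1626] [ 0.6067 -0.075   0.1698]
-0.075 290 [ 0.5931 -0.075   0.1626] [ 0.6055 -0.0601  0.1696]
-0.06 309 [ 0.5921 -0.06    0.1621] [ 0.6043 -0.0451  0.1706]
-0.045 322 [ 0.591  -0.0449  0.1618] [ 0.6031 -0.0301  0.1698]
-0.03 338 [ 0.5895 -0.03    0.1624] [ 0.602  -0.015   0.1701]
-0.015 358 [ 0.5884 -0.015   0.1631] [ 0.6008 -0.      0.1702]
0.0 683 [0.5876 0.     0.1619] [0.617  0.015  0.1702]
0.015 186 [0.5894 0.015  0.1619] [0.617  0.0188 0.169 ]
```

View pics/w1.png

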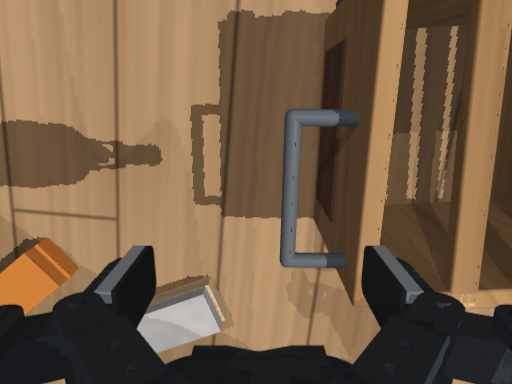

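The wrist view shows the bar at columns 288–295, rows 115–262. It measures (0.598, -0.042), top z 0.170 and θ0≈0.065, within 2 mm of the model. Now I hook it and swing.

```bash
python3 - <<'E'
from h import *
p,q=hook(.065,.27);ctrl.movel(p,q,max_speed=.1)
p,q=hook(.065,.125);ctrl.movel(p,q,max_speed=.12);s=get_state();print(s["tcp_pos"],s["contact_force"].round(1))
for th in list(np.arange(.2,1.7,.125))+[1.7]:
    p,q=hook(th,.125);ctrl.movel(p,q,max_speed=.06);s=get_state();print(round(th,2),s["time"],(s["tcp_pos"]-p).round(4),s["contact_force"].round(1))
    if np.linalg.norm(s["contact_force"])>35: break
im,d,P=wcloud();cv2.imwrite("pics/w2.png",im)
p,d=vision.grab_frame("scene");cv2.imwrite("pics/s2.png",p)
E
```

```text
[ 0.57225022 -0.04497373  0.12549963] [-0.5 -0.5  0.5]
0.2 5.525 [0.0003 0.0001 0.0004] [-0.2  0.  -0.1]
0.32 6.025 [ 0.0004 -0.0001  0.0001] [-0.1 -0.3 -0.5]
0.45 6.525 [ 0.0004 -0.0002  0.0001] [-0.3  0.4  0.2]
0.57 7.025 [ 0.0004 -0.0002  0.0001] [ 0.1 -0.3  0. ]
0.7 7.525 [ 0.0003 -0.0003  0.0001] [-0.  -0.2 -0.4]
0.82 8.025 [ 0.0003 -0.0004  0.0001] [ 0.8 -0.3  1. ]
0.95 8.525 [ 0.0002 -0.0004  0.    ] [ 0.9  0.1 -0.2]
1.08 9.025 [ 0.0001 -0.0004  0.    ] [-1.  -1.1  0.1]
1.2 9.525 [ 0.     -0.0005  0.    ] [-0.2 -0.3  0.4]
1.32 10.025 [ 0.     -0.0005  0.    ] [-0.3  0.6  0. ]
1.45 10.525 [-0.0001 -0.0005 -0.    ] [-0.4 -0.2 -0.6]
1.58 11.025 [-0.0001 -0.0005 -0.    ] [-0.3  0.8  0.1]
1.7 11.525 [-0.0002 -0.0005 -0.0001] [ 0.5  1.  -1.2]
```

View pics/s2.png

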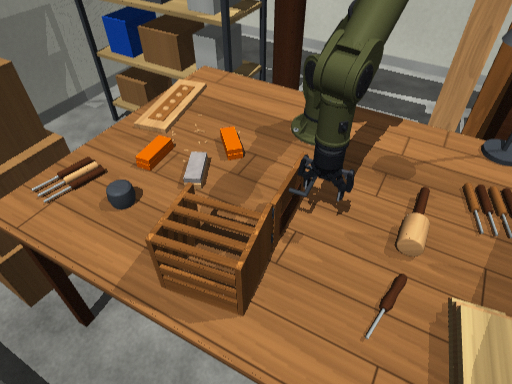

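The scene picture shows the door standing out square at about (285,205), with everything else undisturbed. Next I lift out, measure the door angle, and look at the stone from close above.

```bash
cat >> h.py <<'E'
def doorangle(P):
    B=P[(P[:,2]>.182)&(P[:,2]<.2)]
    L=(B[:,:2]-C)@R2(YC); L=L[(L[:,0]<-.125)&(L[:,0]>-.36)&(L[:,1]>0.03)]
    if len(L)<20:return None
    r=cv2.minAreaRect(L.astype(np.float32)*1000);vx,vy,_,_=cv2.fitLine(L.astype(np.float32),2,0,.01,.01).ravel()
    return len(L),r,"theta",np.arctan2(abs(vx),-np.sign(vx)*-vy if 0 else (vy*np.sign(-vx))*-1)
E
python3 - <<'E'
from h import *
p,q=hook(1.7,.125)
ctrl.movel([*p[:2],.28],max_speed=.15)
im,d,P=wcloud();print(doorangle(P))
pp,d=vision.grab_frame("scene");print(doorangle(cloud("scene",d)))
# above stone
R=tilted(.455,0);sp=np.array([.471,-.268])+R2(.455)@[-.06,0]
for f in(1,-1):
    j=ctrl.ik(np.r_[sp,.24],quat(R@np.diag([f,f,1])));print(f,None if j is None else np.round(j,2))
j=ctrl.ik(np.r_[sp,.24],quat(R))
ctrl.movep(np.r_[sp,.24],quat(R))
im,d,P=wcloud();cv2.imwrite("pics/w3.png",im)
T=P[(P[:,2]>.036)&(P[:,2]<.055)&(abs(P[:,0]-.471)<.12)&(abs(P[:,1]+.268)<.1)]
print(len(T),np.median(T[:,2]),cv2.minAreaRect(T[:,:2].astype(np.float32)*1000))
print(get_state()["time"],get_state()["qpos"].round(2))
E
```

```text
(6959, ((-216.8831024169922, 121.27645874023438), (15.881672859191895, 167.0523223876953), 85.29557800292969), 'theta', np.float32(1.6521404))
(348, ((-230.38427734375, 123.38645935058594), (16.4232177734375, 210.45355224609375), 85.22119903564453), 'theta', np.float32(1.6535517))
1 [-0.09  0.48  1.01  1.79 -0.45  1.12 -0.04]
-1 [ 1.34  0.54 -1.22  1.78  0.54  1.22  1.99]
9118 0.043436081440578506 ((449.6240234375, -239.37001037597656), (156.4900665283203, 127.42481994628906), 26.49513816833496)
14.7417 [-0.09  0.48  1.01  1.79 -0.45  1.12 -0.04]
```

View pics/w3.png

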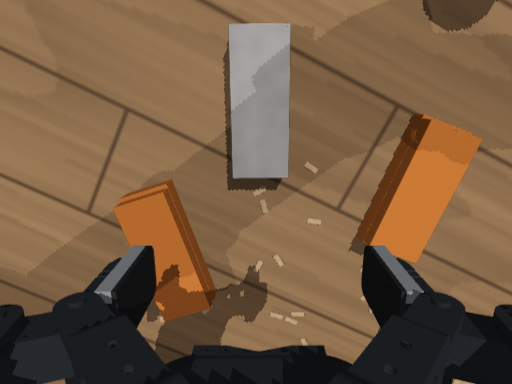

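Stone seen end-on at columns 230–290, rows 23–178. The orange blocks are clear of the fingers, and the door is at 1.65 rad. I fit the stone alone, grasp it near its rear end, and check IK for placing and pushing.

```bash
cat >> h.py <<'E'
def face(yaw,tilt,k):
    "tilted tool turned k quarter turns about its own z"
    return tilted(yaw,tilt)@Ro.from_euler('z',k*90,degrees=True).as_matrix()
E
python3 - <<'E'
from h import *
im,d,P=wcloud()
L=(P[:,:2]-[.471,-.268])@R2(.455)
m=(P[:,2]>.036)&(P[:,2]<.055)&(abs(L[:,0])<.1)&(abs(L[:,1])<.045)
r=cv2.minAreaRect(P[m][:,:2].astype(np.float32)*1000);print(r,np.median(P[m][:,2]))
(cx,cy),(w,h),a=r
yaw=np.radians(a if w>h else a-90);c=np.array([cx,cy])/1000;print(c,yaw)
assert abs(yaw-.455)<.1 and abs(max(w,h)-150)<8 and abs(min(w,h)-56)<8
np.save("stone.npy",[*c,yaw])
R=tilted(yaw,0);g=c+R2(yaw)@[-.045,0]
ctrl.movep(np.r_[g,.12],quat(R));ctrl.movel(np.r_[g,.008],max_speed=.1)
print(get_state()["contact_force"].round(1))
ctrl.close_gripper(60);s=get_state();print(s["width"],s["gripper_force"],s["time"])
ctrl.movel(np.r_[g,.09],max_speed=.1);s=get_state();print(s["width"],s["contact_force"].round(1))
for k in range(4):
    for t in((0,) if k in(0,2) else ())+(.15,.25,.35):
        for x in(-.165,-.10):
            j=ctrl.ik(incup(x,0,.02),quat(face(YC,t,k)));print(k,t,x,None if j is None else np.round(j,2))
E
```

```text
((472.02154541015625, -267.95037841796875), (142.0962677001953, 56.128875732421875), 26.55575942993164) 0.04344457559778153
[ 0.47202155 -0.26795038] 0.46348543741983955
[-0.5  0.5  0.3]
0.0553430474515869 64.36167731881142 17.0
0.05539769545169753 [ 0.1 -0.7 -6.5]
0 0 -0.165 [-0.51  0.88  0.87  1.81 -0.87  0.88 -0.65]
0 0 -0.1 [-0.49  0.96  0.88  1.63 -0.86  0.99 -0.74]
0 0.15 -0.165 [-0.48  0.8   0.78  1.96 -1.03  0.66 -0.47]
0 0.15 -0.1 [-0.48  0.88  0.81  1.78 -0.99  0.77 -0.59]
0 0.25 -0.165 [-0.42  0.74  0.66  2.05 -1.21  0.5  -0.28]
0 0.25 -0.1 [-0.45  0.82  0.72  1.88 -1.12  0.62 -0.44]
0 0.35 -0.165 [-0.22  0.66  0.35  2.14 -1.51  0.26  0.06]
0 0.35 -0.1 [-0.37  0.76  0.58  1.98 -1.34  0.45 -0.2 ]
1 0.15 -0.165 [-0.63  1.    1.17  1.96 -1.29  0.99 -1.83]
1 0.15 -0.1 [-0.61  1.06  1.18  1.78 -1.26  1.06 -1.97]
1 0.25 -0.165 [-0.61  0.93  1.08  2.06 -1.43  0.86 -1.68]
1 0.25 -0.1 [-0.61  1.    1.11  1.88 -1.37  0.93 -1.84]
1 0.35 -0.165 [-0.23  0.66  0.35  2.14 -1.52  0.27 -1.51]
1 0.35 -0.1 [-0.56  0.91  0.95  1.98 -1.51  0.75 -1.67]
2 0 -0.165 [-0.05  0.7   0.05  1.81 -0.05  0.64  1.74]
2 0 -0.1 [-0.06  0.77  0.04  1.62 -0.04  0.75  1.71]
2 0.15 -0.165 [-0.03  0.65  0.02  1.95 -0.09  0.39  1.78]
2 0.15 -0.1 [-0.04  0.72  0.03  1.78 -0.07  0.5   1.75]
2 0.25 -0.165 [ 0.01  0.63 -0.02  2.05 -0.11  0.22  1.81]
2 0.25 -0.1 [-0.02  0.69 -0.    1.88 -0.09  0.33  1.78]
2 0.35 -0.165 [ 0.3   0.65 -0.44  2.14  1.4   0.22  0.35]
2 0.35 -0.1 [-0.14  0.69  0.2   1.98 -0.92  0.22  2.58]
3 0.15 -0.165 [-0.26  0.69  0.39  1.96 -0.64  0.47  0.74]
3 0.15 -0.1 [-0.28  0.76  0.43  1.78 -0.61  0.58  0.66]
3 0.25 -0.165 [-0.17  0.65  0.24  2.05 -0.74  0.28  0.85]
3 0.25 -0.1 [-0.23  0.72  0.33  1.88 -0.69  0.4   0.76]
3 0.35 -0.165 [-0.23  0.66  0.35  2.14 -1.52  0.27  1.63]
3 0.35 -0.1 [-0.1   0.68  0.14  1.98 -0.78  0.19  0.88]
```

```bash
python3 - <<'E'
from h import *
q=quat(tilted(YC,0))
ctrl.movep(incup(-.27,0,.09),q)
ctrl.movel(incup(-.27,0,.012),max_speed=.1)
ctrl.movel(incup(-.165,0,.012),max_speed=.06);print(get_state()["contact_force"].round(1))
ctrl.movel(incup(-.165,0,.0085),max_speed=.03);print(get_state()["contact_force"].round(1))
ctrl.ungrasp();ctrl.pause(.2)
ctrl.movel(incup(-.165,0,.09),max_speed=.15)
ctrl.movel(incup(-.23,0,.25),max_speed=.2)
im,d,P=wcloud();cv2.imwrite("pics/w4.png",im)
L=(P[:,:2]-C)@R2(YC);m=(P[:,2]>.036)&(P[:,2]<.055)&(abs(L[:,0]+.12)<.1)&(abs(L[:,1])<.09)
r=cv2.minAreaRect(L[m].astype(np.float32)*1000);print(r,np.median(P[m][:,2]),get_state()["time"])
_,d=vision.grab_frame("scene");print(doorangle(cloud("scene",d)))
E
```

```text
[ 0.9 -0.  -6. ]
[-0.   0.7 -3.9]
((-134.73773193359375, -0.335723876953125), (56.10517883300781, 111.67085266113281), 89.94776153564453) 0.043397713581785846 24.4917
(353, ((-228.76773071289062, 123.37737274169922), (15.723653793334961, 208.79351806640625), 85.42189025878906), 'theta', np.float32(1.6552174))
```

View pics/w4.png

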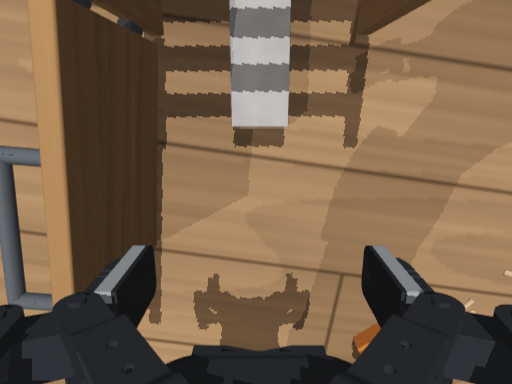

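The stone is straight (yaw 0), its near end at about x=-0.192 in the cupboard frame, and the door is still at 1.65. Now I push with shut fingers, the tool leaning back and the camera on the robot side.

```bash
python3 - <<'E'
from h import *
ctrl.close_gripper(40)
q=quat(face(YC,.2,2))
print(ctrl.ik(incup(-.225,0,.02),q),ctrl.ik(incup(-.082,0,.02),q))
ctrl.movep(incup(-.225,0,.12),q)
ctrl.movel(incup(-.225,0,.02),q,max_speed=.1)
for x in(-.18,-.14,-.11,-.095,-.0825):
    ctrl.movel(incup(x,0,.02),q,max_speed=.05);s=get_state();print(x,s["contact_force"].round(1),s["time"])
    if np.linalg.norm(s["contact_force"])>20:break
ctrl.movel(incup(-.12,0,.02),q,max_speed=.1)
ctrl.movel(incup(-.24,0,.06),q,max_speed=.2)
ctrl.movel(incup(-.26,0,.28),q,max_speed=.2)
im,d,P=wcloud();cv2.imwrite("pics/w5.png",im)
_d={}
for n in("side","scene"):
    p,d=vision.grab_frame(n);cv2.imwrite(f"pics/{n}5.png",p);P=cloud(n,d)
    L=(P[:,:2]-C)@R2(YC);m=(P[:,2]>.034)&(P[:,2]<.052)&(abs(L[:,0])<.09)&(abs(L[:,1])<.08)
    print(n,m.sum(),cv2.minAreaRect(L[m].astype(np.float32)*1000) if m.sum()>5 else "",doorangle(P))
print(get_state()["time"])
a=cv2.imread("pics/scene5.png")[160:320,130:330];cv2.imwrite("pics/c5.png",cv2.hconcat([cv2.resize(a,(400,320),interpolation=3),cv2.resize(im,(400,320))]))
E
```

```text
[ 0.3013801   0.61853077 -0.43682785  2.14942034  0.82514343  0.31107388
  0.89935792] [ 0.34773448  0.79524778 -0.63447677  1.7720303   0.79261203  0.61709896
  0.98661623]
-0.18 [-8.2 -0.5  8.2] 29.2333
-0.14 [-8.  -2.1  7.2] 30.1833
-0.11 [-6.4 -0.6  6.5] 30.9333
-0.095 [-3.6 -1.5  4.3] 31.3833
-0.0825 [-2.9 -1.1  4.2] 31.7833
side 44 ((-3.4233474731445312, 45.20612335205078), (186.4501953125, 39.21173858642578), 31.845300674438477) (367, ((-231.34747314453125, 119.3910140991211), (25.294614791870117, 212.78482055664062), 84.98397064208984), 'theta', np.float32(1.654154))
scene 323 ((5.4290313720703125, 1.5645332336425781), (108.39763641357422, 57.60969161987305), 1.8207539319992065) (347, ((-230.2464141845703, 123.7187271118164), (15.90221118927002, 209.9608612060547), 85.0546875), 'theta', np.float32(1.6547142))
34.5
```

View pics/c5.png

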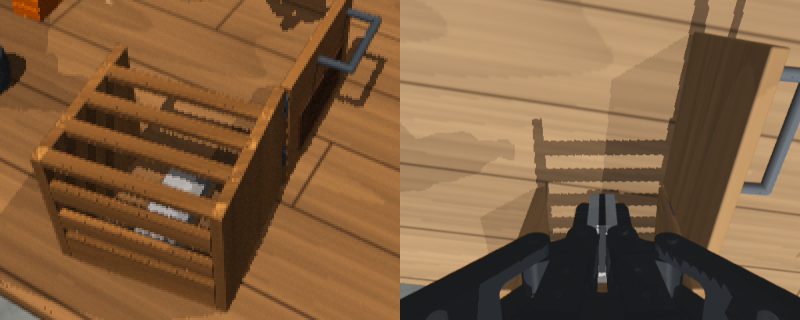

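The scene crop shows the stone under the slats, with the door open beside it. One downward look checks the near end against the front edge.

```bash
python3 - <<'E'
from h import *
ctrl.movep(incup(-.19,0,.28),quat(tilted(YC,0)));ctrl.pause(.2)
im,d,P=wcloud();cv2.imwrite("pics/w6.png",im)
L=(P[:,:2]-C)@R2(YC);m=(P[:,2]>.036)&(P[:,2]<.05)&(abs(L[:,0])<.12)&(abs(L[:,1])<.08)
S=L[m];print(m.sum(),S.min(0),S.max(0),np.median(P[m][:,2]))
w=(P[:,2]>.193)&(P[:,2]<.206)&(abs(L[:,1])<.125)&(abs(L[:,1])>.1)&(L[:,0]>-.13)
for s in(1,-1):
    q=L[w&(s*L[:,1]>0)];print(s,len(q),q.min(0),q.max(0)) if len(q) else None
e=S[S[:,0]<-.05];print(e[:,1].min(),e[:,1].max(),doorangle(P),get_state()["contact_force"],get_state()["time"])
E
```

```text
2388 [-0.06954588 -0.02806019] [-0.03132524  0.02799287] 0.04327868188743578
1 2157 [-0.12961011  0.1000009 ] [-0.06883383  0.12073991]
-1 1679 [-0.10087241 -0.1159186 ] [-0.06836197 -0.1000436 ]
-0.027510632094632018 0.027986895659326015 (6060, ((-205.1524200439453, 119.43496704101562), (16.000459671020508, 161.51986694335938), 85.27762603759766), 'theta', np.float32(1.6562172)) [ 0.2127219   0.44156835 -0.13812212] 36.7
```

View pics/w6.png

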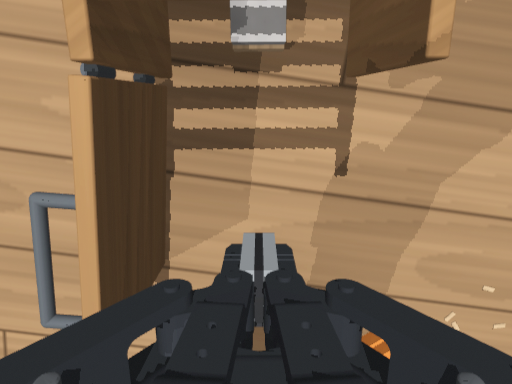

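The near end is at -0.070, the front edge confirmed at -0.101 and the stone is straight. The door is at 1.65 rad and the robot touches nothing, so I hand in.

```bash
python3 -c "
from station import ticket;print(ticket.close_job())"
```

```text
the job is handed in; nothing more can be done
None
```

The job is handed in, with no verdict reported back: the door stands open at about 1.65 rad, the stone lies flat and straight inside with its near end about 30 mm behind the front edge, and the robot never touched the pot, mallet or gouge.

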